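# Face the vial's code to the scanner, then hold the reader's cover closed

### The arm

A 7-joint arm with a two-finger parallel gripper is mounted at the origin on the work surface. World frame = base frame: x ahead of the robot, y to its left, z up, the work surface at z = 0. Lengths are in m, angles in rad, forces in N, time in s.
With the tool pointing down it reaches from about 0.425 to 0.925 m from the base axis. Payload 6.8 kg.
Tool frame: the origin (TCP) lies between the finger pads; the fingertips stand 17 mm ahead of it and the grasp point (between the pads) lies 2 mm behind it; x points along the fingers, y is the direction in which the jaws open and shut, and the axes are right-handed (so a half turn about x gives the same grasp; the last joint's range is limited). The gripper opens to 85 mm and grips with 20 to 120 N. Pads are 22 mm wide; open, the fingers measure 114 mm over their backs; the gripper's body (76 mm by 85 mm) begins 54 mm behind the grasp point. The pads swing forward as they close: fully open they stand 13 mm farther back than shut.
Start: joints at [-1.256, 0.477, 0.022, 1.555, -0.011, 1.109, -0.083], TCP at [0.277, 0.616, 0.248] pointing down, gripper open.
Joint ranges: [-2.96, 2.96], [-0.34, 2.1], [-1.41, 1.46], [0.24, 2.44], [-1.37, 4.51], [0.17, 1.92], [-2.96, 2.96]. Speed limits (rad/s): [2.39, 2.39, 3.14, 3.14, 3.14, 3.14, 3.14].

### API

Orientations are given as a rotation vector (axis times angle).
In Python, from bench import r gives the robot as it stands. The module is installed in compiled form; this text tells all that it offers.
- The arm moves only by the tool apply_moves, never from a script. Its argument "increments" is text: rows parted by semicolons, each of 7 numbers parted by spaces: the finger opening in mm, from 0 to 85.4, then the shift along the tool's x, y, z normalised to -1 to 1, where 1 is 100 cm, then the turn, a rotation vector about the tool's x, y, z normalised to -1 to 1, where 1 is 0.12 rad. In form: gripper x y z wx wy wz; .... A call has exactly 8 rows; each row shifts and turns the commanded pose from where the row before left it, along the tool's axes as they then stand; what a row does not reach is not made up. A row lasts 1/10 s, in which the tool goes at most 50 mm and 8.59 degrees, less where a joint would pass 70% of its speed; a pose out of reach is approached as far as the arm can. A call with a number of a shift or a turn outside -1 to 1 is refused whole. A call with a gripper value outside its range is refused whole. The fingers move at their own pace and stop on an object; "squeeze" is the grip in N (left out, the last holds). Time passes only in rows, so rows that do not move let the fingers close, or fill a call up. It gives the time, the measured TCP pose, the force and the opening at its end, in the units of the state.
- r.get_obs(): the state, without advancing time (a new reading comes with each control period).
- r.grab_frame(name): name is "side" or "top"; returns a dict with "color" (480x640x3 uint8, blue, green, red), "fx", "fy", "cx", "cy" (pixels), "origin" and "orientation" of the camera in the world. Camera axes: x right, y up, looking along -z (the intrinsics and any distortion apply to the point x, -y, -z); pixel columns grow to the right and rows downward; lengths in m; the calibration is good to about 2 mm. A picture is of the moment at which its call begins. There is no depth.
- r.hand_in(): hands the job in, once; it reports no verdict.
The state is a dict: "clock": time; "joints": joint angles; "qvel": joint speeds; "tau": joint torques, N m; "tcp_pos": TCP position; "orientation": TCP orientation; "contact_force": force on the tool from outside, world axes, zero at the start; "moment": the same for the moment, N m; "grip_width": finger opening in m.
Only numpy, scipy, OpenCV 4.12 (cv2) and the standard library are available. Lean on these libraries where they do the work, as an engineer would, in place of code of your own. Each camera call takes 0.05 s, during which the arm holds its last target. There are 200 camera calls.

### The job

In the vial reader, turn the sample vial in its seat until the code label squarely faces the window of the scanner head, and let go of it. Then pick up the loose cover by its rib, set it over the vial with both of its holes on the reader's two dowels, and press it down against the spring pins until it lies flush on the reader. Finish while still holding the cover pressed fully shut; leave the jar, beaker and tape dispenser where they are.

Things in the scene. Friction and masses are not known exactly. Their poses are not given: they have to be found in the camera images.
- reader: Vial reader fixed to the bench. Origin: under the centre of its lower housing, below the vial's axis; z up; yaw within 0.4 rad of the world's. Lower housing: grey block 136 (x) x 64 (y) x 30 mm high. White scanner head 80 (x) x 60 (y) x 80 mm high at its +y side, face 75 mm from the vial's axis.
- seat (a point): On the reader: axis of the vial's bore, at the level of the lower housing's flat top face (30 mm above the bench); axes as the reader. The bore is 31 mm wide and 20 mm deep.
- window (a point): Centre of the dark scanner window, on the scanner head's face that looks at the vial; 75 mm from the vial's axis along the reader's +y, 51 mm above the bench.
- dowel_thick (a point): Tip of the thick steel dowel: 12 mm diameter, 18 mm tall from the housing's top face (tip 48 mm above the bench), last 5 mm tapered; at x = +45 mm, y = 0 of the reader.
- dowel_thin (a point): Tip of the thin steel dowel: 8 mm diameter, 18 mm tall, last 5 mm tapered; at x = -45 mm, y = 0 of the reader.
- lift (a joint): Four brass spring pins moving together, at x = +-58, y = +-19 mm of the reader; value in m: 0 = up, 6 mm proud of the top face; 0.006 = level with it, the cover then flush. Together they resist with 5 N at 0, rising to 11 N at 0.006; the cover's weight alone does not press them in.
- vial_center (a point): Loose amber glass vial, 80 mm tall, 28 mm diameter, about 50 g, upright in the bore; point on its axis half-way up (50 mm above the bench). z up; x points out through the marked side with the paper code label. The mark starts 0.7 to 2.6 rad clockwise (from above) of the reader's +y; the vial turns freely either way.
- vial_cap (a point): Centre of the vial's white round cap, the place to grip it: 30 mm diameter, 24 mm tall, 78 mm above the bench when seated. A dark bar on its top runs from the middle to the rim on the marked side.
- cover_center (a point): Loose aluminium cover, about 250 g, 120 mm tall, upright on the bench, yaw within 0.6 rad of the world's. Point on its axis 60 mm above its underside (90 mm above the bench when flush on the reader). Foot: flange 140 (x) x 56 (y) x 12 mm. Hood on it: 60 x 56 mm, top at 72 mm, inside 48 (x) x 44 (y) x 66 mm, open below, window opening on +y.
- cover_rib (a point): Centre of the black grip rib on the cover's roof, 36 mm above cover_center: 50 mm long (along the cover's x), 16 mm thick (y), 48 mm high. Pinch it across y.
- hole_wide (a point): Centre, at the underside, of the cover's wide through hole, 14.3 mm diameter, at x = +45 mm of the cover; goes on the thick dowel. The cover fits only this way round, its axes along the reader's.
- hole_narrow (a point): Centre, at the underside, of the cover's narrow through hole, 10.3 mm diameter, at x = -45 mm of the cover; goes on the thin dowel.
- jar: Bystander: closed round jar, 60 mm wide, 85 mm tall; origin at the centre of its underside.
- tape_dispenser: Bystander: black desk tape dispenser, 60 x 130 mm, 75 mm tall; origin at the centre of its underside.
- beaker: Bystander: empty glass beaker, 70 mm wide, 85 mm tall; origin at the centre of its underside.
Things that resemble listed ones, but are neither listed nor needed, are in the scene too. Leave any orange look-alike of the part that bears cover_center alone.

How it is judged:
By the outcome, as a careful person would: the job done as asked, in the order asked, and still so for the second after the job is handed in, while the arm keeps its last pose, push and grip.
It also fails if it takes over 67 s, if anything falls off the work surface, if the arm or the gripper's body presses on something with over 40 N, if the wrist force passes 120 N, or if a joint passes its speed limit or range.

## Working session

There is one attempt and no reset: what is moved stays moved. The work goes in short steps, Python scripts to look and compute and a tool call to move; the robot and the scene stay as the last step left them, time stands still between calls to the robot, and variables do not carry over. Pictures are saved under pics/ and viewed, about 8 in all and at most 12, crops included, and the job is handed in when it is done.

Besides the shell and the picture viewer there is one more tool, called after ">>>" by a JSON object that holds its "op" and its "data". apply_moves: Moves the arm, as the interface text tells. Scaled input: -1 to 1 covers 100 cm each way for a shift and 0.12 rad each way for a turn. Its arguments: {"type":"object","properties":{"increments":{"type":"string"},"squeeze":{"type":"number"}},"required":["increments"]}

```bash
mkdir -p pics; cat > h.py <<'E'
import numpy as np, cv2
from scipy.spatial.transform import Rotation as R
from bench import r
def grab(n,save=None):
    f=r.grab_frame(n)
    if save: cv2.imwrite('pics/'+save,f['color'])
    return f
def cam(f):
    o=np.array(f['orientation'],float)
    M=R.from_rotvec(o).as_matrix() if o.size==3 else (o if o.shape==(3,3) else R.from_quat(o).as_matrix())
    return M,np.array(f['origin'])
def ray(f,uv):
    M,o=cam(f); u,v=uv
    return o,M@np.array([(u-f['cx'])/f['fx'],-(v-f['cy'])/f['fy'],-1])
def onz(f,uv,z):
    o,d=ray(f,uv); return o+d*(z-o[2])/d[2]
def proj(f,p):
    M,o=cam(f); q=M.T@(np.array(p)-o)
    return np.array([f['cx']+f['fx']*q[0]/-q[2], f['cy']-f['fy']*q[1]/-q[2]])
def tri(f1,a,f2,b):
    o1,d1=ray(f1,a);o2,d2=ray(f2,b)
    s=np.linalg.lstsq(np.c_[d1,-d2],o2-o1,rcond=None)[0]
    p,q=o1+s[0]*d1,o2+s[1]*d2
    return (p+q)/2,np.linalg.norm(p-q)
E
python3 - <<'E'
from h import *
for n in('top','side'):
    f=grab(n,n+'1.png'); print({k:v for k,v in f.items() if k!='color'})
print(r.get_obs())
E
```

```text
{'fx': 529.6437925183768, 'fy': 529.6437925183768, 'cx': 314.7624195632429, 'cy': 239.84469724345578, 'origin': array([0.50320761, 0.06743843, 0.99793737]), 'orientation': array([ 0.06021568, -0.05249976, -1.55513307])}
{'fx': 476.7670175341731, 'fy': 476.7670175341731, 'cx': 320.1299617036711, 'cy': 237.18655905445127, 'origin': array([ 0.2305706 , -0.36361929,  0.58993417]), 'orientation': array([ 0.80473713, -0.28593422, -0.65090134])}
{'clock': 0.1, 'joints': array([-1.25612991,  0.47772542,  0.02234899,  1.55631946, -0.01147677,
        1.10932801, -0.08308701]), 'qvel': array([-7.76853343e-04, -1.29396426e-03, -2.16650234e-03, -3.67373539e-03,
       -9.06437476e-04, -2.04706860e-04, -8.55607874e-05]), 'tau': array([ 4.11379311e-03, -5.97761142e+01,  1.61363594e+00, -2.81955421e+01,
        1.28462017e-02,  5.03115487e-03,  4.84953466e-05]), 'tcp_pos': array([0.27675477, 0.61510917, 0.24743169]), 'orientation': array([ 0.33027611,  1.54545238, -0.33286681]), 'contact_force': array([-0.13472737, -0.17536072,  0.60353627]), 'moment': array([ 0.03320706, -0.0023697 , -0.05064966]), 'grip_width': 0.08526605276342644}
```

View pics/top1.png

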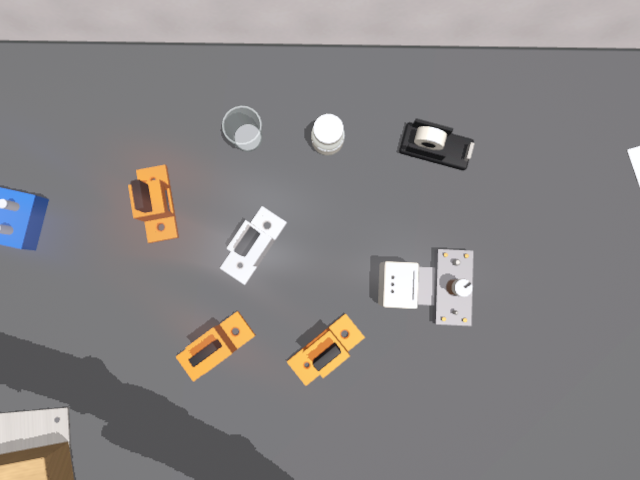

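View pics/side1.png

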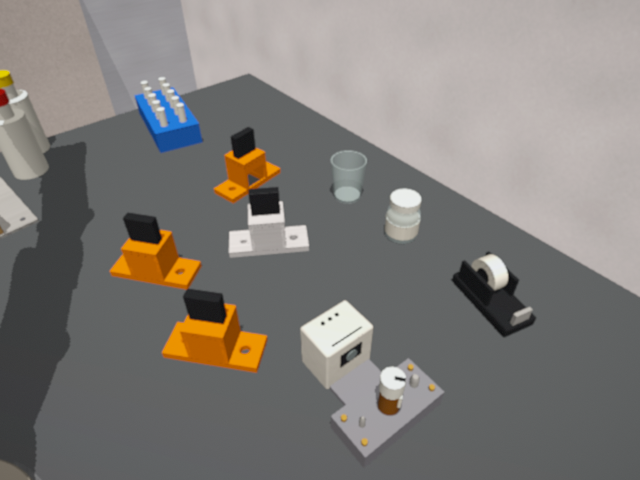

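Top view: reader at (455,287) with the scanner head on its left at (400,285), which is world +y. The vial cap is at (462,288). There are four covers: aluminium/grey at (253,245) and orange at (154,204), (215,345) and (326,350). The aluminium one fits the description. The jar is at (328,134), the beaker at (242,128) and the tape dispenser at (437,145). I'll enlarge to confirm.

```bash
python3 - <<'E'
from h import *
t=cv2.imread('pics/top1.png');s=cv2.imread('pics/side1.png')
def c(im,x,y,w,h): return cv2.resize(im[y:y+h,x:x+w],(400,300),interpolation=cv2.INTER_CUBIC)
cv2.imwrite('pics/c1.png',np.vstack([np.hstack([c(t,390,240,120,90),c(t,200,200,120,90)]),np.hstack([c(s,320,350,136,102),c(s,215,170,120,90)])]))
E
```

```text
(no output)
```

View pics/c1.png

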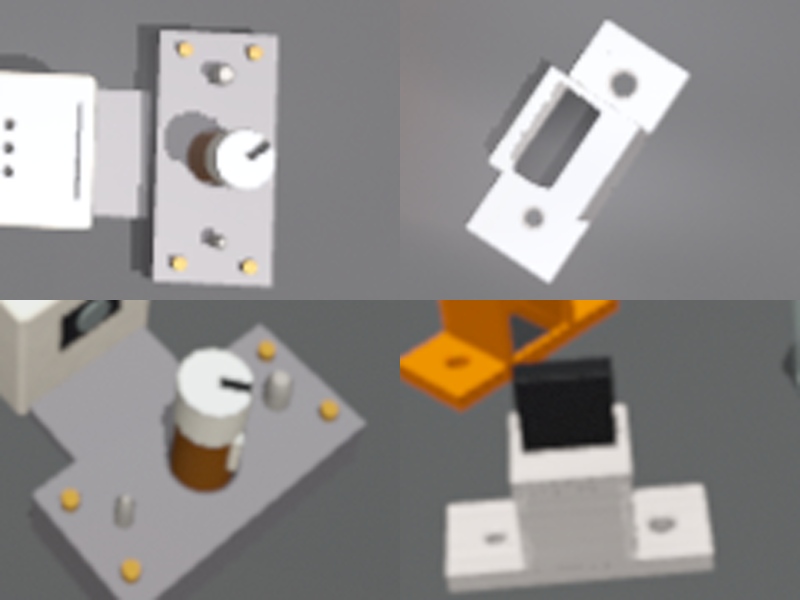

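The crops show four brass pins, the thick dowel at the reader's +x end, and the cap bar pointing to the right and up in the top view (about 2.3 rad clockwise from +y). The aluminium cover has its wide hole at about (267,225) and its narrow hole at about (240,265), so it is the right one. Next I'll measure from both views.

```bash
cat > m.py <<'E'
from h import *
def blobs(im,lo,hi,box,amin=3,amax=1e5):
    x,y,w,h=box; k=4
    c=cv2.resize(im[y:y+h,x:x+w],None,fx=k,fy=k,interpolation=cv2.INTER_CUBIC)
    m=cv2.inRange(cv2.cvtColor(c,cv2.COLOR_BGR2HSV),np.array(lo),np.array(hi))
    n,_,st,ce=cv2.connectedComponentsWithStats(m)
    return [(((ce[i]+.5)/k-.5+[x,y]).round(2),st[i][4]/k/k) for i in range(1,n) if amin<st[i][4]/k/k<amax]
E
python3 - <<'E'
from m import *
t=grab('top');s=grab('side')
for f,b,nm in((t,(430,240,50,95),'top'),(s,(325,350,130,110),'side')):
    print(nm,'pins',blobs(f['color'],(12,110,150),(30,255,255),b,2,40))
for f,b,nm in((t,(255,212,25,28),'t'),(t,(230,255,20,20),'t'),(s,(283,230,22,14),'s'),(s,(236,235,16,12),'s')):
    print(nm,'hole',blobs(f['color'],(0,0,0),(179,255,165),b,2,200))
print('ribtop',blobs(s['color'],(0,0,0),(179,255,70),(240,180,50,50),20), blobs(t['color'],(0,0,0),(179,255,70),(225,215,50,50),20))
print('rib top t blue', t['color'][238:252:2,238:258:2].max(2))
print('cap',blobs(t['color'],(0,0,190),(179,40,255),(446,270,26,34),20),blobs(s['color'],(0,0,190),(179,40,255),(375,362,35,35),20))
print('bar',blobs(t['color'],(0,0,0),(179,255,120),(458,278,14,14),1),blobs(s['color'],(0,0,0),(179,255,120),(388,370,20,14),1))
E
```

```text
top pins [(array([445.11, 254.13]), np.float64(4.125)), (array([465.86, 255.32]), np.float64(6.375)), (array([464.36, 319.56]), np.float64(4.75))]
side pins [(array([410.22, 366.64]), np.float64(22.0625)), (array([431.48, 386.99]), np.float64(25.8125)), (array([343.44, 417.49]), np.float64(30.3125)), (array([364.04, 441.56]), np.float64(34.0))]
t hole [(array([255.29, 212.62]), np.float64(3.9375)), (array([276.89, 213.27]), np.float64(20.75)), (array([266.72, 224.95]), np.float64(36.5625)), (array([256.34, 234.38]), np.float64(32.1875)), (array([278.1 , 237.45]), np.float64(12.875))]
t hole [(array([243.24, 255.02]), np.float64(4.625)), (array([239.71, 264.97]), np.float64(15.4375))]
s hole [(array([292.98, 237.11]), np.float64(15.8125))]
s hole [(array([242.5 , 241.12]), np.float64(3.6875))]
ribtop [(array([264.16, 200.39]), np.float64(731.0))] []
rib top t blue [[231 202 130 116 117 118 119 110 100  99]
 [201 165 120 120 121 123 120 105 104 224]
 [183 123 123 125 126 127 113 109 155 252]
 [130 125 127 129 130 121 114 113 244 254]
 [124 126 129 131 129 118 117 223 253 254]
 [125 128 130 132 119 118 158 250 253 253]
 [127 130 132 123 117 118 243 253 253 253]]
cap [(array([460.74, 287.34]), np.float64(647.0))] [(array([392.21, 377.82]), np.float64(422.375))]
bar [(array([467.25, 284.7 ]), np.float64(8.3125))] [(array([399.96, 378.57]), np.float64(23.6875))]
```

```bash
python3 - <<'E'
from m import *
t=grab('top');s=grab('side')
np.set_printoptions(precision=4,suppress=True)
T=[(445.1,254.1),(465.9,255.3),(443.6,318.6),(464.4,319.6)]
S=[(410.2,366.6),(431.5,387),(343.4,417.5),(364,441.6)]
P=[]
for a,b in zip(T,S):
    p,e=tri(t,a,s,b);P.append(p);print('pin',p,e, onz(t,a,.036)[:2],onz(s,b,.036)[:2])
Pz=np.array([(onz(t,a,.036)+onz(s,b,.036))/2 for a,b in zip(T,S)])
c=Pz.mean(0);d=Pz[0]+Pz[1]-Pz[2]-Pz[3];yaw=np.arctan2(d[1],d[0]);print('reader',c,yaw,np.linalg.norm(d)/2,np.linalg.norm(Pz[0]-Pz[1]))
for nm,a,b in(('wide',(266.7,224.95),(293,237.1)),('narrow',(239.7,265),(242.5,241.1))):
    p,e=tri(t,a,s,b);print(nm,p,e,onz(t,a,.012),onz(s,b,.012))
# cap top centre: manual ellipse
p,e=tri(t,(462.5,287.6),s,(391.6,378));print('cap',p,e)
cc=np.array([c[0],c[1],.09]);print('pred cap top',proj(t,cc),proj(s,cc))
for a,f in(((467.25,284.7),t),((399.96,378.57),s)):
    p=onz(f,a,.09);d=p-cc;print('bar',p,'ang cw of +y', np.pi/2+yaw-np.arctan2(d[1],d[0]))
for n,z in(('ribtop',.12),):
  pass
E
```

```text
pin [ 0.5496 -0.164   0.0358] 0.001049292253879723 [ 0.55   -0.1643] [ 0.5491 -0.1638]
pin [ 0.5482 -0.2019  0.0356] 0.0006736918605443337 [ 0.5484 -0.202 ] [ 0.5477 -0.2018]
pin [ 0.4333 -0.1608  0.0365] 0.0012114222471883657 [ 0.4338 -0.1613] [ 0.433  -0.1603]
pin [ 0.4322 -0.1983  0.0361] 0.0009782561780751447 [ 0.4326 -0.1987] [ 0.4318 -0.198 ]
reader [ 0.4908 -0.1813  0.036 ] -0.029150507064595585 0.11601766238887565 0.037883891777678654
wide [0.6004 0.1633 0.0127] 0.0008314070019325778 [0.6008 0.1632 0.012 ] [0.6005 0.1642 0.012 ]
narrow [0.5244 0.2121 0.0131] 0.0017738297445468241 [0.5252 0.2118 0.012 ] [0.5242 0.2137 0.012 ]
cap [ 0.4901 -0.1802  0.0902] 0.0014069611529636625
pred cap top [462.7832 287.5142] [393.2121 378.323 ]
bar [ 0.4957 -0.1889  0.09  ] ang cw of +y 2.5419217494967166
bar [ 0.4967 -0.1866  0.09  ] ang cw of +y 2.2761496023611643
```

```bash
cat > st.py <<'E'
from h import *
np.set_printoptions(precision=4,suppress=True)
def st():
    o=r.get_obs();M=R.from_rotvec(o['orientation']).as_matrix()
    print('t',round(o['clock'],2),'p',o['tcp_pos'],'x',M[:,0],'yaw_y',round(np.arctan2(M[1,1],M[0,1]),4),'q',o['joints'],'F',o['contact_force'],'M',o['moment'],'w',round(o['grip_width'],4))
    return o,M
def go(target,yaw=None):
    "delta in tool axes, m, to target with tool down; and remaining rotvec (tool) for y-axis yaw"
    o,M=st(); 
    print('shift tool',M.T@(np.array(target)-o['tcp_pos']))
    if yaw is not None:
        y=np.array([np.cos(yaw),np.sin(yaw),0]);x=np.array([0,0,-1.]);G=np.c_[x,y,np.cross(x,y)]
        w=R.from_matrix(M.T@G).as_rotvec();print('turn tool rad',w,'units',w/.12)
E
python3 - <<'E'
from st import *
from m import *
go((.5,.3,.22));go((.4908,-.1813,.2))
t=grab('top');s=grab('side')
for f,(x,y,w,h) in((t,(455,278,17,18)),(s,(384,371,21,14))):
    c=f['color'][y:y+h,x:x+w].max(2).astype(float)
    wt=np.clip(190-c,0,None)
    # keep only the pixels on cap
    v,u=np.mgrid[y:y+h,x:x+w]
    cc=np.array([.4905,-.181,.09]);pts=np.array([onz(f,(a,b),.09) for a,b in zip(u.ravel(),v.ravel())])-cc
    k=(wt.ravel()>20)&(np.hypot(*pts[:,:2].T)<.0145)
    q=pts[k,:2];W=wt.ravel()[k];m=(q*W[:,None]).sum(0)/W.sum();
    C=np.cov(q.T,aweights=W);e,V=np.linalg.eigh(C);d=V[:,1]*np.sign(V[:,1]@m)
    print(k.sum(),m*1e3,'dir',np.arctan2(d[1],d[0]),'mean',np.arctan2(m[1],m[0]))
E
```

```text
t 0.3 p [0.2769 0.6154 0.248 ] x [-0.0002 -0.0005 -1.    ] yaw_y 1.148 q [-1.2561  0.4773  0.0224  1.5557 -0.0115  1.1093 -0.0831] F [0.1433 0.1334 0.0771] M [-0.0184  0.0242  0.0014] w 0.0853
shift tool [ 0.0281 -0.1961  0.3329]
t 0.3 p [0.2769 0.6154 0.248 ] x [-0.0002 -0.0005 -1.    ] yaw_y 1.148 q [-1.2561  0.4773  0.0224  1.5557 -0.0115  1.1093 -0.0831] F [0.1433 0.1334 0.0771] M [-0.0184  0.0242  0.0014] w 0.0853
shift tool [ 0.0484 -0.6388  0.522 ]
17 [ 4.5619 -6.9379] dir -1.036817692988566 mean -0.989144773414297
35 [ 5.9526 -5.3027] dir -0.9258201681963651 mean -0.7277157318514361
```

>>> {"op": "apply_moves", "data": {"increments": "50 0.0035 -0.0245 0.0416 0 0 0;50 0.0035 -0.0245 0.0416 0 0 0;50 0.0035 -0.0245 0.0416 0 0 0;50 0.0035 -0.0245 0.0416 0 0 0;50 0.0035 -0.0245 0.0416 0 0 0;50 0.0035 -0.0245 0.0416 0 0 0;50 0.0035 -0.0245 0.0416 0 0 0;50 0.0035 -0.0245 0.0416 0 0 0", "squeeze": 30}}

```text
clock: 1.2
tcp_pos: [0.501, 0.2986, 0.2205]
orientation: [0.332, 1.545, -0.331]
contact_force: [1.1, 0.7, -0.5]
grip_width: 0.0498
```

```bash
python3 - <<'E'
from st import *
go((.4908,-.1813,.18),-.8)
E
```

```text
t 1.2 p [0.501  0.2986 0.2205] x [ 0.0005  0.0005 -1.    ] yaw_y 1.1481 q [-0.7453  0.3546  0.1276  1.8175 -0.0537  0.9721  0.5528] F [ 1.1282  0.6571 -0.5136] M [ 0.063  -0.0249 -0.0137] w 0.0498
shift tool [ 0.0403 -0.4419  0.1876]
turn tool rad [ 1.9481 -0.0005 -0.0007] units [16.2344 -0.0041 -0.0059]
```

>>> {"op": "apply_moves", "data": {"increments": "50 0.004 -0.0442 0.0188 0 0 0;50 0.004 -0.0442 0.0188 0 0 0;50 0.004 -0.0442 0.0188 0 0 0;50 0.004 -0.0442 0.0188 0 0 0;50 0.004 -0.0442 0.0188 0 0 0;50 0.004 -0.0442 0.0188 0 0 0;50 0.004 -0.0442 0.0188 0 0 0;50 0.004 -0.0442 0.0188 0 0 0"}}

```text
clock: 2.0
tcp_pos: [0.492, -0.0857, 0.1886]
orientation: [0.332, 1.544, -0.331]
contact_force: [0.5, 0.8, 0.0]
grip_width: 0.0503
```

>>> {"op": "apply_moves", "data": {"increments": "50 0.004 -0.0442 0.0188 0 0 0;50 0.004 -0.0442 0.0188 0 0 0;50 0 0 0 1 0 0;50 0 0 0 1 0 0;50 0 0 0 1 0 0;50 0 0 0 1 0 0;50 0 0 0 1 0 0;50 0 0 0 1 0 0"}}

```text
clock: 2.8
tcp_pos: [0.4902, -0.1799, 0.1805]
orientation: [0.892, 1.38, -0.892]
contact_force: [-0.7, -0.2, 0.2]
grip_width: 0.0497
```

>>> {"op": "apply_moves", "data": {"increments": "50 0 0 0 1 0 0;50 0 0 0 1 0 0;50 0 0 0 1 0 0;50 0 0 0 1 0 0;50 0 0 0 1 0 0;50 0 0 0 1 0 0;50 0 0 0 1 0 0;50 0 0 0 1 0 0"}}

```text
clock: 3.6
tcp_pos: [0.4903, -0.1798, 0.1805]
orientation: [1.593, 0.905, -1.592]
contact_force: [-0.9, 0.1, 0.4]
grip_width: 0.0502
```

```bash
python3 - <<'E'
from st import *
go((.4908,-.1813,.08),-.8)
E
```

```text
t 3.6 p [ 0.4903 -0.1798  0.1805] x [ 0.0005  0.0002 -1.    ] yaw_y -0.5367 q [-0.3424  0.3732  0.7175  2.0218 -0.3226  0.8588  0.0182] F [-0.8609  0.0659  0.3762] M [ 0.0123 -0.0024 -0.0126] w 0.0502
shift tool [0.1005 0.0012 0.001 ]
turn tool rad [ 0.2633 -0.0004 -0.0003] units [ 2.1942 -0.0036 -0.0023]
```

>>> {"op": "apply_moves", "data": {"increments": "50 0 0 0 1 0 0;50 0 0 0 1 0 0;50 0 0.001 0.001 0.2 0 0;50 0.025 0 0 0 0 0;50 0.025 0 0 0 0 0;50 0.025 0 0 0 0 0;50 0.025 0 0 0 0 0;50 0 0 0 0 0 0"}}

```text
clock: 4.4
tcp_pos: [0.4883, -0.1807, 0.078]
orientation: [1.763, 0.726, -1.77]
contact_force: [-1.0, -0.5, 0.0]
grip_width: 0.0504
```

```bash
python3 - <<'E'
from st import *
go((.4908,-.1813,.08),-.8)
E
```

```text
t 4.4 p [ 0.4883 -0.1807  0.078 ] x [-0.0049  0.0011 -1.    ] yaw_y -0.7939 q [-0.2624  0.5503  0.6415  2.086  -0.5251  0.6732 -0.0625] F [-1.0379 -0.5338  0.0319] M [ 0.0242 -0.0826  0.0003] w 0.0504
shift tool [-0.002   0.0022 -0.0013]
turn tool rad [0.0061 0.0027 0.0043] units [0.0511 0.0226 0.0355]
```

>>> {"op": "apply_moves", "data": {"increments": "50 -0.001 0.002 -0.001 0 0 0;50 0 0 0 0 0 0;20 0 0 0 0 0 0;20 0 0 0 0 0 0;20 0 0 0 0 0 0;20 0 0 0 0 0 0;20 0 0 0 0 0 0;20 0 0 0 0 0 0", "squeeze": 25}}

```text
clock: 5.2
tcp_pos: [0.4929, -0.1821, 0.0824]
orientation: [1.768, 0.721, -1.765]
contact_force: [-1.8, 0.6, 6.9]
grip_width: 0.0283
```

```bash
python3 - <<'E'
from st import *
go((.4908,-.1813,.08),1.72)
E
```

```text
t 5.2 p [ 0.4929 -0.1821  0.0824] x [ 0.0018  0.0003 -1.    ] yaw_y -0.7957 q [-0.2647  0.5466  0.6467  2.0777 -0.5235  0.6792 -0.0659] F [-1.7922  0.6283  6.9218] M [0.1822 0.2678 0.0057] w 0.0283
shift tool [ 0.0024 -0.0021  0.001 ]
turn tool rad [-2.5157  0.0007 -0.0023] units [-20.9641   0.0054  -0.0192]
```

>>> {"op": "apply_moves", "data": {"increments": "20 0 -0.002 0.001 0 0 0;20 0 0 0 0 0 0;20 0 0 0 -1 0 0;20 0 0 0 -1 0 0;20 0 0 0 -1 0 0;20 0 0 0 -1 0 0;20 0 0 0 -1 0 0;20 0 0 0 -1 0 0"}}

```text
clock: 6.0
tcp_pos: [0.4912, -0.1819, 0.0823]
orientation: [1.262, 1.172, -1.26]
contact_force: [0.5, 0.1, 7.5]
grip_width: 0.0287
```

>>> {"op": "apply_moves", "data": {"increments": "20 0 0 0 -1 0 0;20 0 0 0 -1 0 0;20 0 0 0 -1 0 0;20 0 0 0 -1 0 0;20 0 0 0 -1 0 0;20 0 0 0 -1 0 0;20 0 0 0 -1 0 0;20 0 0 0 -1 0 0"}}

```text
clock: 6.8
tcp_pos: [0.4915, -0.1815, 0.0824]
orientation: [0.534, 1.501, -0.533]
contact_force: [0.6, -0.9, 5.8]
grip_width: 0.0284
```

```bash
python3 - <<'E'
from st import *
go((.4908,-.1813,.08),1.72)
E
```

```text
t 6.8 p [ 0.4915 -0.1815  0.0824] x [ 0.003  -0.0005 -1.    ] yaw_y 0.889 q [ 0.0785  0.4641  0.1946  2.0606 -0.1486  0.6267  1.2624] F [ 0.6256 -0.9095  5.8313] M [ 0.2111 -0.356  -0.0623] w 0.0284
shift tool [ 0.0024 -0.0003 -0.0007]
turn tool rad [-0.831   0.0031 -0.0003] units [-6.9248  0.0258 -0.0027]
```

Forces are low and the turn follows the command; seven more rows and then a look with the cap still held.

>>> {"op": "apply_moves", "data": {"increments": "20 0 0 0 -1 0 0;20 0 0 0 -1 0 0;20 0 0 0 -1 0 0;20 0 0 0 -1 0 0;20 0 0 0 -1 0 0;20 0 0 0 -1 0 0;20 0 0 0 -0.9 0 0;20 0 0 0 0 0 0"}}

```text
clock: 7.6
tcp_pos: [0.4913, -0.1814, 0.0824]
orientation: [-0.114, 1.565, 0.113]
contact_force: [0.5, 1.0, 6.7]
grip_width: 0.0291
```

>>> {"op": "apply_moves", "data": {"increments": "50 0 0 0 0 0 0;50 0 0 0 0 0 0;50 0 0 0 0 0 0;50 -0.025 0 0 0 0 0;50 -0.03 0 0 0 0 0;50 -0.03 0 0 0 0 0;50 -0.03 0 0 0 0 0;50 0 0 0 0 0 0"}}

```text
clock: 8.4
tcp_pos: [0.4923, -0.182, 0.2]
orientation: [-0.112, 1.562, 0.109]
contact_force: [-0.2, -0.5, 0.0]
grip_width: 0.0503
```

```bash
python3 - <<'E'
from st import *
go((.4908,-.1813,.08),1.72)
t=grab('top','top2.png');s=grab('side','side2.png')
def c(im,x,y,w,h): return cv2.resize(im[y:y+h,x:x+w],(400,300),interpolation=cv2.INTER_CUBIC)
cv2.imwrite('pics/c2.png',np.hstack([c(t['color'],410,250,100,75),c(s['color'],320,350,136,102)]))
E
```

```text
t 8.4 p [ 0.4923 -0.182   0.2   ] x [ 0.0065 -0.0018 -1.    ] yaw_y 1.7117 q [ 0.2491  0.2841 -0.0166  1.9663  0.0063  0.8845  1.9409] F [-0.1968 -0.4771  0.0132] M [ 0.015  -0.0349  0.048 ] w 0.0503
shift tool [ 0.12    0.0012 -0.0021]
turn tool rad [-0.0083  0.0062  0.0027] units [-0.0693  0.0517  0.0225]
```

View pics/c2.png

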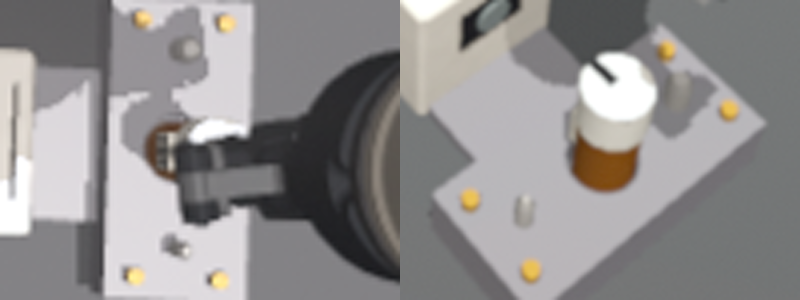

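The label and bar now point left, towards the window, in both views. In the side crop the bar runs from about (394,380) to (386,371). Now I'll measure the angle.

```bash
cat > bar.py <<'E'
from st import *
def bar(f,box,cc=(.4905,-.181,.09),th=170):
    x,y,w,h=box;k=4
    c=cv2.resize(f['color'][y:y+h,x:x+w],None,fx=k,fy=k,interpolation=cv2.INTER_CUBIC).max(2).astype(float)
    v,u=np.mgrid[0:h*k,0:w*k];u=(u+.5)/k-.5+x;v=(v+.5)/k-.5+y
    pts=np.array([onz(f,(a,b),cc[2]) for a,b in zip(u.ravel(),v.ravel())])-np.array(cc)
    wt=np.clip(th-c,0,None).ravel();K=(wt>10)&(np.hypot(*pts[:,:2].T)<.0135)
    q=pts[K,:2];W=wt[K];m=(q*W[:,None]).sum(0)/W.sum();e,V=np.linalg.eigh(np.cov(q.T,aweights=W));d=V[:,1]*np.sign(V[:,1]@m)
    print(K.sum(),'mean mm',m*1e3,'sd',np.sqrt(e)*1e3,'dir',np.arctan2(d[1],d[0]),'meandir',np.arctan2(m[1],m[0]),'err to +y',np.arctan2(d[1],d[0])-1.542)
E
python3 - <<'E'
from bar import *
s=grab('side')
bar(s,(378,364,32,26));
for dz in(.089,.091): bar(s,(378,364,32,26),(.4908,-.1813,dz))
print([onz(s,p,.09) for p in((393.8,379.9),(385.6,371.4))])
E
```

```text
446 mean mm [0.4802 7.4863] sd [0.8367 3.4292] dir 1.5568855961580592 meandir 1.5067352986123177 err to +y 0.014885596158059178
416 mean mm [0.6876 7.782 ] sd [0.8227 3.2079] dir 1.561592407640366 meandir 1.4826632834973927 err to +y 0.01959240764036596
454 mean mm [-0.3258  7.4985] sd [0.8457 3.4753] dir 1.5499515447580439 meandir 1.6142205016731475 err to +y 0.007951544758043827
[array([ 0.4898, -0.1832,  0.09  ]), array([ 0.4905, -0.169 ,  0.09  ])]
```

The vial is aligned to within about 0.02 rad. On to the cover.

```bash
python3 - <<'E'
from st import *
go((.5627,.1882,.2),.9975)
t=grab('top');s=grab('side')
c=np.array([.5627,.1882,0]);a=-.5733;ex=np.array([np.cos(a),np.sin(a),0]);ey=np.array([-ex[1],ex[0],0])
for sx in(-1,1):
  for sy in(-1,1):
    p=c+ex*.025*sx+ey*.008*sy+[0,0,.12];print(sx,sy,'top',proj(t,p),'side',proj(s,p))
im=s['color'][180:225,240:290].max(2)
m=cv2.inRange(im,0,80);cs=max(cv2.findContours(m,0,2)[0],key=cv2.contourArea)
print('side rib outline',(cv2.approxPolyDP(cs,2,True)[:,0]+[240,180]).tolist())
im=cv2.imread('pics/top1.png')[215:280,220:290].max(2);m=cv2.inRange(im,0,150)
for k in cv2.findContours(m,0,2)[0]:
  if cv2.contourArea(k)>80: print('top',(cv2.approxPolyDP(k,1.5,True)[:,0]+[220,215]).tolist())
E
```

```text
t 8.55 p [ 0.4895 -0.1812  0.1956] x [-0.0012  0.0003 -1.    ] yaw_y 1.7119 q [ 0.2491  0.2891 -0.0169  1.9714  0.0063  0.8823  1.9409] F [-0.4163 -0.4439 -0.7034] M [-0.049   0.0021  0.061 ] w 0.05
shift tool [-0.0044  0.3554  0.1245]
turn tool rad [ 0.7144 -0.0013  0.    ] units [ 5.9537 -0.0105  0.0001]
-1 -1 top [240.4976 256.2173] side [248.0771 194.85  ]
-1 1 top [232.5415 250.8729] side [248.0215 189.0836]
1 -1 top [257.4098 231.2382] side [278.6541 192.6112]
1 1 top [249.4662 225.9308] side [278.1451 186.9087]
side rib outline [[276, 187], [249, 191], [253, 214], [278, 212]]
top [[251, 227], [249, 227], [235, 248], [235, 251], [242, 255], [245, 255], [259, 234]]
top [[289, 215], [278, 215], [286, 220], [287, 223], [277, 239], [273, 241], [250, 279], [289, 279]]
top [[254, 215], [220, 215], [220, 265], [229, 252], [225, 247], [245, 219], [250, 221]]
```

Predicted rib-top corners at z = 0.12 match the outlines seen in both views to 1–2 px, so the height is confirmed.

>>> {"op": "apply_moves", "data": {"increments": "50 -0.0006 0.0444 0.0156 0 0 0;50 -0.0006 0.0444 0.0156 0 0 0;50 -0.0006 0.0444 0.0156 0 0 0;50 -0.0006 0.0444 0.0156 0 0 0;50 -0.0006 0.0444 0.0156 0 0 0;50 -0.0006 0.0444 0.0156 0 0 0;50 -0.0006 0.0444 0.0156 0 0 0;50 -0.0006 0.0444 0.0156 0 0 0"}}

```text
clock: 9.45
tcp_pos: [0.5632, 0.1894, 0.1996]
orientation: [-0.111, 1.57, 0.11]
contact_force: [0.5, -1.1, 0.1]
grip_width: 0.0501
```

>>> {"op": "apply_moves", "data": {"increments": "50 0 0 0 1 0 0;50 0 0 0 1 0 0;50 0 0 0 1 0 0;50 0 0 0 1 0 0;50 0 0 0 1 0 0;50 0 0 0 0.95 0 0;50 0 0 0 0 0 0;50 0 0 0 0 0 0"}}

```text
clock: 10.25
tcp_pos: [0.5632, 0.1878, 0.2001]
orientation: [0.445, 1.526, -0.447]
contact_force: [0.3, 0.1, -0.1]
grip_width: 0.0498
```

```bash
python3 - <<'E'
from st import *
go((.5627,.1882,.098),.9975)
E
```

```text
t 10.25 p [0.5632 0.1878 0.2001] x [-0.0016 -0.0008 -1.    ] yaw_y 1.0013 q [-0.4145  0.3948 -0.016   1.8021  0.0077  0.9465  0.5675] F [ 0.3362  0.0825 -0.1191] M [ 0.0262  0.039  -0.0196] w 0.0498
shift tool [ 0.1021  0.0002 -0.0005]
turn tool rad [ 0.0038 -0.0009  0.0016] units [ 0.0317 -0.0075  0.013 ]
```

>>> {"op": "apply_moves", "data": {"increments": "50 0.025 0 0 0 0 0;50 0.025 0 0 0 0 0;50 0.025 0 0 0 0 0;50 0.027 0 0 0 0 0;50 0 0 0 0 0 0;0 0 0 0 0 0 0;0 0 0 0 0 0 0;0 0 0 0 0 0 0", "squeeze": 60}}

```text
clock: 11.05
tcp_pos: [0.5648, 0.1884, 0.1006]
orientation: [0.45, 1.522, -0.447]
contact_force: [0.5, 0.4, 0.6]
grip_width: 0.0155
```

>>> {"op": "apply_moves", "data": {"increments": "0 0 0 0 0 0 0;0 0 0 0 0 0 0;0 0 0 0 0 0 0;0 0 0 0 0 0 0;0 0 0 0 0 0 0;0 0 0 0 0 0 0;0 0 0 0 0 0 0;0 0 0 0 0 0 0"}}

```text
clock: 11.85
tcp_pos: [0.5648, 0.1884, 0.1006]
orientation: [0.45, 1.522, -0.447]
contact_force: [0.4, 0.6, 7.0]
grip_width: 0.0154
```

```bash
python3 - <<'E'
from st import *
go((.5627,.1882,.2),.9975)
E
```

```text
t 11.85 p [0.5648 0.1884 0.1006] x [ 0.0026  0.0012 -1.    ] yaw_y 0.9982 q [-0.4124  0.5215 -0.0189  1.871   0.0139  0.7464  0.5593] F [0.4464 0.5583 6.9654] M [-0.0387  0.0193  0.0346] w 0.0154
shift tool [-0.0994 -0.0011 -0.0015]
turn tool rad [ 0.0007  0.0016 -0.0024] units [ 0.0058  0.0129 -0.0199]
```

>>> {"op": "apply_moves", "data": {"increments": "0 -0.01 0 0 0 0 0;0 -0.025 0 0 0 0 0;0 -0.03 0 0 0 0 0;0 -0.03 0 0 0 0 0;0 -0.025 0 0 0 0 0;0 -0.01 0 0 0 0 0;0 0 0 0 0 0 0;0 0 0 0 0 0 0"}}

```text
clock: 12.65
tcp_pos: [0.5628, 0.1875, 0.2278]
orientation: [0.448, 1.526, -0.45]
contact_force: [-0.7, 1.3, -3.6]
grip_width: 0.0156
```

```bash
python3 - <<'E'
from st import *
go((.4908,-.1813,.22),1.542)
E
```

```text
t 12.65 p [0.5628 0.1875 0.2278] x [-0.002  -0.0009 -1.    ] yaw_y 0.9981 q [-0.4156  0.3648 -0.0142  1.7767  0.006   1.0024  0.566 ] F [-0.7435  1.2519 -3.5907] M [-0.0056  0.0131 -0.0192] w 0.0156
shift tool [ 0.0083 -0.349   0.1393]
turn tool rad [-0.5439 -0.0017  0.0015] units [-4.5326 -0.0141  0.0121]
```

Carrying the cover (−3.6 N matches 250 g plus noise). Moving to above the reader.

>>> {"op": "apply_moves", "data": {"increments": "0 0 -0.034 0.0136 0 0 0;0 0 -0.035 0.014 0 0 0;0 0 -0.035 0.014 0 0 0;0 0 -0.035 0.014 0 0 0;0 0 -0.035 0.014 0 0 0;0 0 -0.035 0.014 0 0 0;0 0 -0.035 0.014 0 0 0;0 0 -0.035 0.014 0 0 0"}}

```text
clock: 13.45
tcp_pos: [0.5046, -0.1084, 0.2273]
orientation: [0.448, 1.527, -0.449]
contact_force: [1.0, -0.3, -2.5]
grip_width: 0.0151
```

>>> {"op": "apply_moves", "data": {"increments": "0 0 -0.035 0.014 0 0 0;0 0 -0.035 0.014 0 0 0;0 0 0 0 -1 0 0;0 0 0 0 -1 0 0;0 0 0 0 -1 0 0;0 0 0 0 -1 0 0;0 0 0 0 -0.53 0 0;0 0 0 0 0 0 0"}}

```text
clock: 14.25
tcp_pos: [0.4908, -0.1808, 0.2273]
orientation: [0.023, 1.574, -0.022]
contact_force: [0.7, -0.3, -2.5]
grip_width: 0.0156
```

```bash
python3 - <<'E'
from st import *
go((.4908,-.1813,.22),1.542)
t=grab('top','top3.png');s=grab('side','side3.png')
cv2.imwrite('pics/c3.png',np.hstack([cv2.resize(t['color'][225:350,390:515],(400,400),interpolation=2),cv2.resize(s['color'][240:440,310:510],(400,400),interpolation=2)]))
E
```

```text
t 14.25 p [ 0.4908 -0.1808  0.2273] x [-0.0033  0.0008 -1.    ] yaw_y 1.542 q [ 0.1732  0.2516  0.0715  1.9411 -0.0218  0.953   1.7971] F [ 0.6732 -0.2776 -2.4837] M [ 0.0256 -0.0692  0.0138] w 0.0156
shift tool [ 0.0073 -0.0005  0.0001]
turn tool rad [ 0.     -0.0033 -0.0007] units [ 0.0001 -0.0277 -0.006 ]
```

View pics/c3.png

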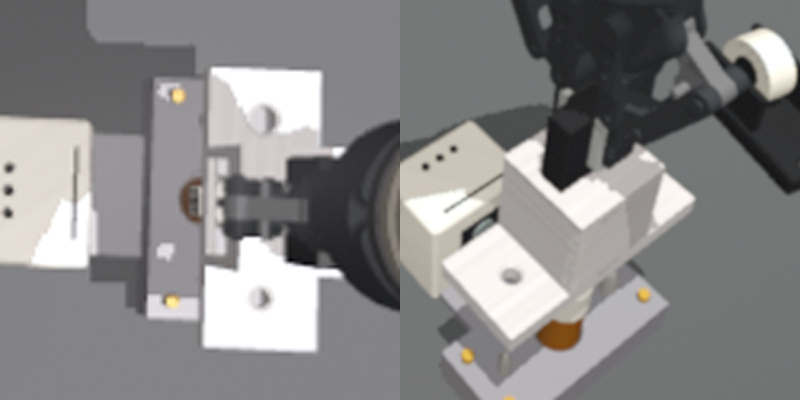

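The top view shows the wide hole at about (472.5,262.2) and the narrow hole at about (470.9,317.8). In the side view only the narrow hole shows, at about (366,378). Now refine the positions.

```bash
python3 - <<'E'
from m import *
from st import *
t=grab('top');s=grab('side')
for th in(190,215,235):
    print(th,'wide',blobs(t['color'],(0,0,0),(179,255,th),(465,255,15,15),4,120),'\n narrow',blobs(t['color'],(0,0,0),(179,255,th),(464,311,14,14),4,120))
for th in (150,170,185): print(th,'side narrow',blobs(s['color'],(0,0,0),(179,255,th),(356,370,20,16),4,150))
np.set_printoptions(linewidth=200)
print(t['color'][255:270,465:480].max(2));print(t['color'][311:325,464:478].max(2));print(s['color'][370:386,356:376].max(2))
E
```

```text
190 wide [(array([474.15, 262.12]), np.float64(31.5625))] 
 narrow [(array([472.14, 317.64]), np.float64(15.375))]
215 wide [] 
 narrow [(array([471.97, 317.66]), np.float64(24.625))]
235 wide [] 
 narrow [(array([471.31, 317.62]), np.float64(45.0))]
150 side narrow [(array([365.57, 379.27]), np.float64(9.8125))]
170 side narrow [(array([366.29, 378.61]), np.float64(25.8125))]
185 side narrow [(array([365.87, 377.69]), np.float64(49.9375))]
[[255 255 255 255 255 255 255 255 255 255 255 255 255 255 255]
 [255 255 255 255 255 255 254 249 251 251 255 255 255 255 255]
 [255 255 255 255 253 242 230 209 223 236 242 255 255 255 255]
 [228 255 255 251 239 226 217 188 175 185 213 236 255 255 255]
 [210 255 255 240 226 219 218 201 156 128 160 217 244 255 255]
 [210 226 243 230 219 218 218 206 161 130 126 188 225 255 255]
 [210 207 233 225 218 218 218 206 161 133 127 170 215 251 255]
 [210 207 232 224 218 218 218 206 162 134 128 156 211 248 255]
 [210 207 213 210 216 218 218 206 161 133 128 178 214 254 255]
 [210 207 202 194 212 218 218 206 161 132 138 182 227 255 255]
 [210 207 206 197 202 211
[... 1746 characters left out ...]
76 167 160 175 201 225 247 252 251]
 [253 254 253 246 226 196 170 159 157 159 162 163 161 158 175 205 232 249 251 250]
 [253 254 253 248 234 209 174 144 132 131 135 140 147 156 179 212 237 249 250 250]
 [253 253 253 251 246 232 206 172 146 136 136 143 154 169 194 223 242 249 250 252]
 [253 252 252 253 253 248 237 218 198 184 183 189 197 206 224 240 248 251 253 254]
 [252 252 253 253 254 253 250 245 237 231 229 231 234 238 245 249 252 254 255 255]
 [252 253 254 253 252 252 252 252 252 251 250 249 248 248 251 252 254 255 255 255]
 [254 254 253 252 251 251 252 253 253 253 251 251 250 251 253 255 255 255 255 255]
 [253 252 251 251 252 253 253 253 252 250 250 250 252 253 255 255 255 255 255 254]]
```

```bash
python3 - <<'E'
from st import *
t=grab('top');s=grab('side')
n=(471.2,317.6);w=(472.45,261.9);ns=(366.0,377.7)
p,e=tri(t,n,s,ns);print('narrow tri',p,e,'err mm')
z=.1387
N=onz(t,n,z);W=onz(t,w,z);Ns=onz(s,ns,z);d=W-N
print('top N',N,'W',W,'len',np.linalg.norm(d),'yaw',np.arctan2(d[1],d[0]),'mid',(N+W)/2,'side N',Ns)
yaw=-.0292;ex=np.array([np.cos(yaw),np.sin(yaw),0])
ct=np.array([.4912,-.18158,0]);cs=np.array([.4904,-.1810,0])
print('target top dowel thin',ct-.045*ex,'thick',ct+.045*ex,'side thin',cs-.045*ex)
print('offset needed top mid',(ct-(N+W)/2)[:2],'side narrow',(cs-.045*ex-Ns)[:2])
st()
E
```

```text
narrow tri [ 0.4434 -0.1807  0.1399] 0.0005608602080787495 err mm
top N [ 0.4435 -0.1812  0.1387] W [ 0.533  -0.1838  0.1387] len 0.08958239727209916 yaw -0.02867841354945217 mid [ 0.4883 -0.1825  0.1387] side N [ 0.4437 -0.18    0.1387]
target top dowel thin [ 0.4462 -0.1803  0.    ] thick [ 0.5362 -0.1829  0.    ] side thin [ 0.4454 -0.1797  0.    ]
offset needed top mid [0.0029 0.0009] side narrow [0.0017 0.0003]
t 14.55 p [ 0.4917 -0.181   0.2288] x [-0.0006  0.0001 -1.    ] yaw_y 1.5409 q [ 0.1722  0.25    0.0724  1.9395 -0.0219  0.9534  1.7959] F [ 0.0159  1.4099 -3.2647] M [0.002  0.0047 0.0364] w 0.0154
```

Two views agree (narrow-hole height 0.1399, skew 0.6 mm): the cover needs about +2.5 mm x and +0.6 mm y. Descending to just above the dowels with that correction.

>>> {"op": "apply_moves", "data": {"increments": "0 0 0.0006 0.0025 0 0 0;0 0.015 0 0 0 0 0;0 0.02 0 0 0 0 0;0 0.02 0 0 0 0 0;0 0.015 0 0 0 0 0;0 0.003 0 0 0 0 0;0 0 0 0 0 0 0;0 0 0 0 0 0 0"}}

```text
clock: 15.35
tcp_pos: [0.4951, -0.1807, 0.1569]
orientation: [0.023, 1.569, -0.023]
contact_force: [-0.3, -0.9, -2.0]
grip_width: 0.0154
```

```bash
python3 - <<'E'
from st import *
go((.4942,-.1804,.149),1.542)
t=grab('top');s=grab('side')
cv2.imwrite('pics/c4.png',np.hstack([cv2.resize(t['color'][235:335,410:510],(400,400),interpolation=2),cv2.resize(s['color'][300:460,310:470],(400,400),interpolation=2)]))
st()
E
```

```text
t 15.35 p [ 0.4951 -0.1807  0.1569] x [ 0.0014 -0.0003 -1.    ] yaw_y 1.5415 q [ 0.1784  0.3467  0.0646  1.9993 -0.0308  0.7951  1.8023] F [-0.3372 -0.8598 -1.981 ] M [ 0.0522 -0.0377 -0.0262] w 0.0154
shift tool [ 0.0079  0.0003 -0.0009]
turn tool rad [-0.0005  0.0014  0.0002] units [-0.0041  0.0117  0.002 ]
t 15.45 p [ 0.4951 -0.1807  0.157 ] x [ 0.0017 -0.0004 -1.    ] yaw_y 1.5414 q [ 0.1785  0.3464  0.0646  1.9994 -0.0308  0.7949  1.8022] F [ 0.3481 -0.3505 -1.935 ] M [-0.0036 -0.0175  0.0164] w 0.0151
```

View pics/c4.png

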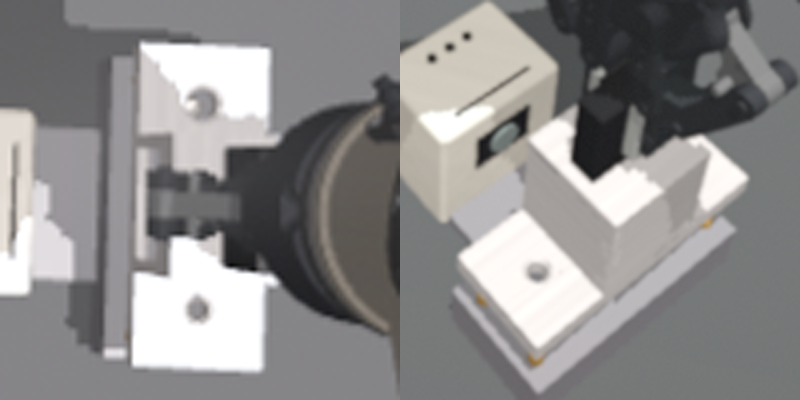

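Both hole centres are visible: wide at about (460.8,260.5) and narrow at about (459.8,312) in the top view, narrow at about (365.6,408.4) in the side view.

```bash
python3 - <<'E'
from m import *
from st import *
t=grab('top');s=grab('side');np.set_printoptions(linewidth=200,precision=4,suppress=True)
print(t['color'][253:269,453:469].max(2));print(t['color'][305:320,452:467].max(2));
for th in(215,235): print('n',blobs(t['color'],(0,0,0),(179,255,th),(452,305,15,15),4,120),'s',blobs(s['color'],(0,0,0),(179,255,th),(355,399,21,19),4,200))
for n,w,ns in(((459.6,311.9),(460.7,260.6),(365.6,408.4)),):
    p,e=tri(t,n,s,ns);print('narrow tri',p,e)
    for z in(.0684,):
        N=onz(t,n,z);W=onz(t,w,z);Ns=onz(s,ns,z);print(N,W,(N+W)/2,'len',np.linalg.norm(N-W),Ns)
E
```

```text
[[255 255 255 255 255 255 255 255 255 255 255 255 255 255 255 255]
 [255 255 255 255 255 255 255 255 255 255 255 255 255 255 255 255]
 [255 255 255 255 255 255 255 255 253 255 255 255 255 255 255 255]
 [230 255 255 255 255 250 231 222 228 241 249 255 255 255 255 255]
 [214 230 255 255 236 209 182 171 176 194 219 237 255 255 255 255]
 [214 211 253 244 197 158 153 152 147 145 165 218 248 255 255 255]
 [214 211 251 227 172 146 151 153 153 141 130 189 232 255 255 255]
 [213 211 246 234 233 227 175 150 153 150 132 170 219 255 255 255]
 [213 211 220 239 254 228 177 149 151 150 133 184 223 255 255 255]
 [213 211 205 213 220 197 176 152 151 146 133 203 235 255 255 255]
 [213 210 209 199 189 176 157 150 150 140 157 194 218 255 255 255]
 [213 210 209 207 200 186 171 166 161 171 183 196 206 228 235 236]
 [213 210 209 209 209 204 196 189 190 196 203 208 208 209 211 211]
 [213 209 209 210 212 211 208 206 209 209 211 211 209 209 211 211]
 [202 208 209 210 213 213 211 211 212 212 212 211 209 209 211 211]
 [189 207 212 213 212 211 210 210 213 213 211 210 209 210 211 212]]
[[255 255 255 255 255 255 2
[... 656 characters left out ...]
 255 255]
 [255 255 255 255 255 255 253 251 252 255 255 255 255 255 255]
 [255 255 255 255 255 255 255 255 255 255 255 255 255 255 255]
 [255 255 255 255 255 255 255 255 255 255 255 255 255 255 255]
 [255 255 255 255 255 255 255 255 255 255 255 255 255 255 255]]
n [(array([459.05, 311.92]), np.float64(32.3125))] s [(array([364.49, 408.72]), np.float64(63.1875))]
n [(array([459.11, 311.94]), np.float64(40.9375))] s [(array([374.37, 399.71]), np.float64(6.125)), (array([364.61, 408.54]), np.float64(84.9375))]
narrow tri [ 0.4481 -0.181   0.0698] 0.00028685119196363815
[ 0.4481 -0.1814  0.0684] [ 0.5374 -0.1838  0.0684] [ 0.4928 -0.1826  0.0684] len 0.08933912494019297 [ 0.4486 -0.1804  0.0684]
```

```bash
python3 - <<'E'
from st import *
t=grab('top');s=grab('side')
n,w,ns=(459.1,311.93),(460.4,260.6),(364.6,408.5)
p,e=tri(t,n,s,ns);print('tri',p,e)
for z in(.0684,.0695):
    N=onz(t,n,z);W=onz(t,w,z);Ns=onz(s,ns,z);print(z,N,W,'mid',(N+W)/2,'yaw',np.arctan2((W-N)[1],(W-N)[0]),'side N',Ns)
# dowel tips from the first pictures, both views
T=cv2.imread('pics/top1.png');S=cv2.imread('pics/side1.png')
for nm,x in(('thick',.045),('thin',-.045)):
    q=np.array([.4908,-.1813,.048])+x*np.array([.99957,-.0292,0]);print(nm,q,proj(t,q),proj(s,q))
cv2.imwrite('pics/c5.png',np.vstack([np.hstack([cv2.resize(T[y:y+20,x:x+20],(300,300),interpolation=0) for x,y in((447,252),(447,302))]),np.hstack([cv2.resize(S[y:y+20,x:x+20],(300,300),interpolation=0) for x,y in((405,370),(353,411))])]))
E
```

```text
tri [ 0.4478 -0.1801  0.0689] 0.0008797897639026758
0.0684 [ 0.4481 -0.1806  0.0684] [ 0.5374 -0.1832  0.0684] mid [ 0.4927 -0.1819  0.0684] yaw -0.02992490663094606 side N [ 0.4476 -0.1797  0.0684]
0.0695 [ 0.4481 -0.1803  0.0695] [ 0.5374 -0.1829  0.0695] mid [ 0.4928 -0.1816  0.0695] yaw -0.02992490663094572 side N [ 0.4471 -0.1801  0.0695]
thick [ 0.5358 -0.1826  0.048 ] [456.9815 261.8907] [415.2675 376.9719]
thin [ 0.4458 -0.18    0.048 ] [455.714  312.4645] [362.6708 418.1473]
```

View pics/c5.png

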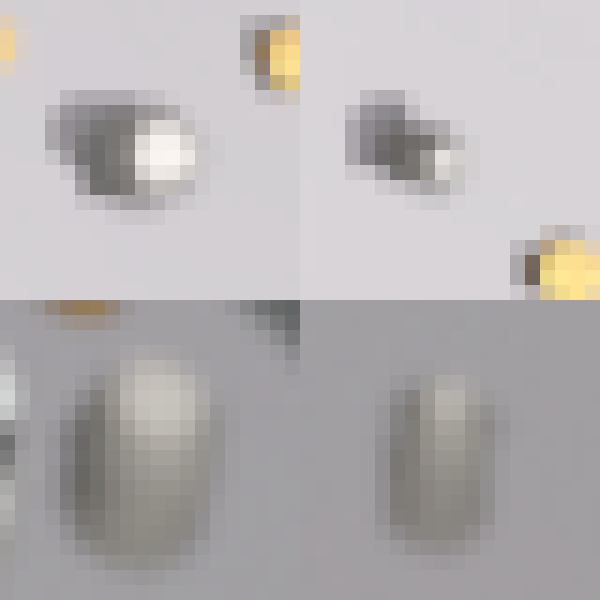

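Top and side views agree: the cover is about 1.7 mm too far in +x, y is fine, and yaw matches within 0.001. Correcting, then going over the dowel tips.

>>> {"op": "apply_moves", "data": {"increments": "0 0 0.0002 -0.0017 0 0 0;0 0 0 0 0 0 0;0 0.004 0 0 0 0 0;0 0.004 0 0 0 0 0;0 0.003 0 0 0 0 0;0 0.003 0 0 0 0 0;0 0 0 0 0 0 0;0 0 0 0 0 0 0"}}

```text
clock: 16.45
tcp_pos: [0.4927, -0.1803, 0.142]
orientation: [0.023, 1.571, -0.023]
contact_force: [0.4, 0.3, -2.7]
grip_width: 0.0155
```

```bash
python3 - <<'E'
from st import *
go((.4934,-.1805,.1305),1.542)
E
```

```text
t 16.45 p [ 0.4927 -0.1803  0.142 ] x [-0.0003  0.0001 -1.    ] yaw_y 1.5416 q [ 0.1805  0.3657  0.0627  2.0145 -0.0324  0.7626  1.8041] F [ 0.3979  0.2522 -2.6998] M [-0.0007  0.0175  0.0135] w 0.0155
shift tool [ 0.0115 -0.0002  0.0008]
turn tool rad [-0.0004 -0.0003 -0.0001] units [-0.0035 -0.0021 -0.0005]
```

No contact force with the underside about 7 mm below the dowel tips, so both holes are on. Going down onto the pins.

>>> {"op": "apply_moves", "data": {"increments": "0 0.002 0 0.0004 0 0 0;0 0.002 0 0 0 0 0;0 0.002 0 0 0 0 0;0 0.002 0 0 0 0 0;0 0.001 0 0 0 0 0;0 0.001 0 0 0 0 0;0 0 0 0 0 0 0;0 0 0 0 0 0 0", "squeeze": 90}}

```text
clock: 17.25
tcp_pos: [0.4932, -0.1803, 0.1326]
orientation: [0.023, 1.57, -0.023]
contact_force: [-1.8, 1.4, 5.0]
grip_width: 0.0149
```

```bash
python3 - <<'E'
from st import *
go((.4934,-.1805,.1305),1.542)
E
```

```text
t 17.25 p [ 0.4932 -0.1803  0.1326] x [ 0.0004  0.     -1.    ] yaw_y 1.5416 q [ 0.1817  0.3803  0.0613  2.0201 -0.0339  0.7417  1.8051] F [-1.8332  1.4158  5.0405] M [ 0.1523  0.5842 -0.0185] w 0.0149
shift tool [ 0.0021 -0.0002  0.0002]
turn tool rad [-0.0004  0.0004 -0.0001] units [-0.0037  0.0029 -0.0005]
```

>>> {"op": "apply_moves", "data": {"increments": "0 0.001 0 0 0 0 0;0 0.001 0 0 0 0 0;0 0.001 0 0 0 0 0;0 0 0 0 0 0 0;0 0 0 0 0 0 0;0 0 0 0 0 0 0;0 0 0 0 0 0 0;0 0 0 0 0 0 0"}}

```text
clock: 18.05
tcp_pos: [0.4932, -0.1802, 0.1305]
orientation: [0.023, 1.57, -0.023]
contact_force: [-6.4, 2.4, 15.1]
grip_width: 0.015
```

```bash
python3 - <<'E'
from st import *
go((.4934,-.1805,.1305),1.542)
E
```

```text
t 18.05 p [ 0.4932 -0.1802  0.1305] x [ 0.0004  0.0002 -1.    ] yaw_y 1.5415 q [ 0.182   0.3833  0.0609  2.0216 -0.0343  0.7372  1.8054] F [-6.4209  2.3518 15.096 ] M [ 0.4252  1.2892 -0.0013] w 0.015
shift tool [ 0.     -0.0003  0.0002]
turn tool rad [-0.0005  0.0004 -0.0002] units [-0.0038  0.0035 -0.0021]
```

>>> {"op": "apply_moves", "data": {"increments": "0 0 0 -0.0007 0 0 0;0 0.001 -0.0003 0 0 0 0;0 0.001 0 0 0 0 0;0 0 0 0 0 0 0;0 0 0 0 0 0 0;0 0 0 0 0 0 0;0 0 0 0 0 0 0;0 0 0 0 0 0 0"}}

```text
clock: 18.85
tcp_pos: [0.4932, -0.1802, 0.1305]
orientation: [0.023, 1.569, -0.022]
contact_force: [-11.5, 6.2, 34.6]
grip_width: 0.0148
```

```bash
python3 - <<'E'
from st import *
go((.4934,-.1805,.1305),1.542)
t=grab('top','t6.png');s=grab('side','s6.png')
cv2.imwrite('pics/c6.png',np.hstack([cv2.resize(t['color'][235:335,410:510],(400,400),interpolation=2),cv2.resize(s['color'][320:460,320:460],(400,400),interpolation=2)]))
E
```

```text
t 18.85 p [ 0.4932 -0.1802  0.1305] x [ 0.002   0.0006 -1.    ] yaw_y 1.5416 q [ 0.1829  0.3828  0.0603  2.0226 -0.0351  0.7353  1.8065] F [-11.5263   6.2458  34.6181] M [1.0226 2.379  0.0103] w 0.0148
shift tool [-0.     -0.0003  0.0002]
turn tool rad [-0.0004  0.002  -0.0007] units [-0.003   0.0165 -0.0055]
```

View pics/c6.png

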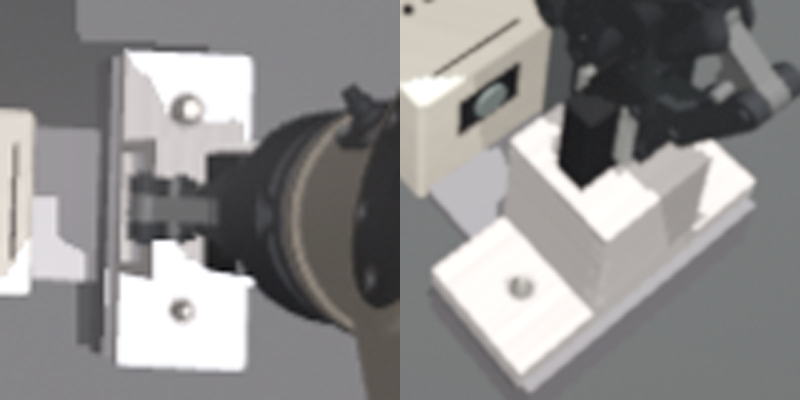

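The picture shows the dowel tips in both holes (top view about (457,262) and (455.5,312.5)), no brass pins visible, and the flange on the housing. TCP z stayed at 0.1305 while force rose from 15 to 35 N, so it is at the hard stop. Easing to a moderate push, then a final height check.

>>> {"op": "apply_moves", "data": {"increments": "0 -0.001 0 0 0 0 0;0 0 0 0 0 0 0;0 0 0 0 0 0 0;0 0 0 0 0 0 0;0 0 0 0 0 0 0;0 0 0 0 0 0 0;0 0 0 0 0 0 0;0 0 0 0 0 0 0"}}

```text
clock: 19.75
tcp_pos: [0.4931, -0.1803, 0.1305]
orientation: [0.023, 1.569, -0.022]
contact_force: [-7.7, 4.1, 24.7]
grip_width: 0.0146
```

```bash
python3 - <<'E'
from st import *
from m import *
st();t=grab('top');s=grab('side')
n=blobs(t['color'],(0,0,0),(179,255,235),(448,305,15,15),8,120);ns=blobs(s['color'],(0,0,0),(179,255,225),(352,410,21,20),8,200);print(n,ns)
p,e=tri(t,n[0][0],s,ns[0][0]);print('narrow hole at flange top (expect .4458 -.18 .042)',p,e)
# flange corners: polygon in the side view
c=np.array([.4908,-.1813]);
for sx,sy in((-1,1),(-1,-1),(1,-1)):
    a=-.0292;q=c+np.array([[np.cos(a),-np.sin(a)],[np.sin(a),np.cos(a)]])@[.07*sx,.028*sy]
    print('corner',sx,sy,'side px at flush',proj(s,[*q,.042]),'if 3mm up',proj(s,[*q,.045]),'top px',proj(t,[*q,.042]))
m=cv2.inRange(s['color'][320:460,320:460].min(2),225,255);k=max(cv2.findContours(m,0,2)[0],key=cv2.contourArea);print((cv2.approxPolyDP(k,2,True)[:,0]+320).tolist())
st()
E
```

```text
t 19.75 p [ 0.4931 -0.1803  0.1305] x [ 0.0018  0.0004 -1.    ] yaw_y 1.5417 q [ 0.1828  0.3827  0.0605  2.0226 -0.0349  0.7356  1.8064] F [-7.745   4.1426 24.6611] M [0.719  1.6582 0.0441] w 0.0146
[(array([454.95, 312.16]), np.float64(37.125))] [(array([361.74, 420.37]), np.float64(67.3125))]
narrow hole at flange top (expect .4458 -.18 .042) [ 0.4456 -0.1797  0.0425] 0.0009934480138202395
corner -1 1 side px at flush [331.5949 415.3475] if 3mm up [331.6258 414.1243] top px [438.799  325.6222]
corner -1 -1 side px at flush [362.3464 451.8344] if 3mm up [362.4928 450.6718] top px [470.177  327.0352]
corner 1 -1 side px at flush [444.3417 384.1509] if 3mm up [444.7437 382.8865] top px [471.9811 248.8341]
[[354, 397], [332, 414], [363, 449], [386, 429], [358, 398]]
t 19.85 p [ 0.4931 -0.1802  0.1305] x [ 0.0017  0.0004 -1.    ] yaw_y 1.5418 q [ 0.1827  0.3828  0.0604  2.0226 -0.0349  0.7356  1.8064] F [-7.9105  4.1127 24.7975] M [0.7509 1.7154 0.0221] w 0.0148
```

```bash
python3 -c "
from st import *
print(r.hand_in());st()"
```

```text
the job is handed in; nothing more can be done
None
the job is handed in; nothing more can be done
```

The job is done and handed in at about 20 s on the robot's clock. The vial is turned to the window, and the cover is on both dowels and held pressed shut.

- **Vial:** I turned it about 2.5 rad counter-clockwise and let go. The side view then put the label mark about 0.01–0.02 rad from square to the window. The top view was partly blocked by the arm, but the label could be seen facing the window. Once the cover was on, I could not see the label to check it again; the descent showed no sideways contact over the vial.
- **Cover:** I gripped the aluminium cover by its rib and moved it over the reader. Two views showed it a few mm off, so I corrected it before lowering it. The underside passed below the dowel tips with no contact force.
- **Flush:** The tool stopped at z = 0.1305 m (0.1306 expected) and stayed there while the push rose from 15 to 35 N, so it is at the hard stop. I eased the push to about 25 N with the cover still gripped. The narrow hole measured 42.5 mm high at the flange top (42 mm expected) and within 0.4 mm of the thin dowel's position. The dowel tips are visible in both holes and no pins show.
- **Disagreements:** The two cameras differ by about 0.8 mm. A sideways force of about 8 N remains on the tool.
- **Bystanders:** I never reached for the jar, beaker, tape dispenser or orange look-alikes. I took no final picture to confirm they had not moved.

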